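# Refit the push-in control knob on the gilder's size warmer and hold it pressed

## Robot

A 6-joint arm with a two-finger parallel gripper is mounted at the origin on the work surface. World frame = base frame: x ahead of the robot, y to its left, z up, the work surface at z = 0. Lengths are in mm, angles in rad, forces in N, time in s.
With the tool pointing down it reaches from about 275 to 1000 mm from the base axis. Payload 8.4 kg.
Tool frame: the origin (TCP) lies at the centre of the arm's flange, where the gripper is bolted on; the fingertips stand 173 mm ahead of it and the grasp point (between the pads) lies 155 mm ahead of it; z points along the fingers, y is the direction in which the jaws open and shut (so a half turn about z gives the same grasp; the last joint's range is limited). The gripper opens to 85 mm and grips with 20 to 120 N. Pads are 22 mm wide; open, the fingers measure 114 mm over their backs; the gripper's body (76 mm by 85 mm) begins 54 mm behind the grasp point. The pads swing forward as they close: fully open they stand 13 mm farther back than shut.
Start: joints at [1.346, 0.353, 1.633, -0, 1.155, -0.002], TCP at [138.099, 609.556, 404.681] pointing down, gripper open.
Joint ranges: [-2.63, 2.63], [-0.92, 2.1], [0.06, 2.66], [-1.3, 4.44], [0, 2.69], [-3.02, 3.02]. Speed limits (rad/s): [2.22, 2.22, 2.79, 3.14, 3.14, 3.14].

## Interface

Orientations are given as [roll, pitch, yaw] about the fixed x, y, z axes, in that order (R = Rz(yaw) Ry(pitch) Rx(roll)).
In Python, from rig import sense, grab_frame, camera_model, sign_off gives the robot as it stands. The module is installed in compiled form; this text tells all that it offers.
- The arm moves only by the tool step_arm, never from a script. Its argument "commands" is a list of rows, each a list of 3 entries, a list of its own where there are three numbers: the shift along the tool's x, y, z in mm, then the turn about the tool's z in rad, then the opening, from 0 (shut) to 1 (fully open). A call has 1 to 20 rows; each row shifts and turns the pose as measured when the row begins, along the tool's axes as they then stand; what a row does not reach is not made up. A row lasts 1/8 s, in which the tool goes at most 62.5 mm and 10.7 degrees, less where a joint would pass 70% of its speed; a pose out of reach is approached as far as the arm can. A call with a gripper value outside its range is refused whole. The fingers move at their own pace and stop on an object; "force" is the grip in N (left out, the last holds). Time passes only in rows, so rows that do not move let the fingers close. It gives the time, the measured TCP pose, the force and the opening at its end, in the units of the state.
- sense(): the state, without advancing time (a new reading comes with each control period).
- grab_frame(name): name is "scene" or "top"; returns the picture (400x640x3 uint8, blue, green, red); there is no depth.
- camera_model(name): a dict with "fx", "fy", "cx", "cy" (pixels), "R" (3x3) and "t" (3): a world point X has camera coordinates R X + t. Camera axes: x right, y down, z forward; pixel columns grow to the right and rows downward; lengths in mm; the calibration is good to about 2 mm. A picture is of the moment at which its call begins. camera_model takes no time and is no camera call.
- sign_off(): hands the job in, once; it reports no verdict.
The state is a dict: "clock": time; "qpos": joint angles; "qvel": joint speeds; "joint_efforts": joint torques, N m; "eef_pos": TCP position; "tcp_rot": TCP orientation; "contact_force": force on the tool from outside, world axes, zero at the start; "wrist_torque": the same for the moment, N m; "opening": opening from 0.0 (shut) to 1.0 (fully open).
Only numpy, scipy, OpenCV 4.12 (cv2) and the standard library are available. Lean on these libraries where they do the work, as an engineer would, in place of code of your own. Each camera call takes 0.05 s, during which the arm holds its last target. There are 200 camera calls.

## Task

The black knob has come off the size warmer: pick it up, turn it so that its white pointer points the same way as the red mark on the dial (its bore then matches the D-shaped brass shaft) and push it fully home, without turning the dial. Then press it down until the sprung shaft is at the bottom of its travel and keep it there: the job finishes while you are still holding the knob pressed down. Leave the pot, jar and brush where they are.

Things in the scene. Friction and masses are not known exactly. Their poses are not given: they have to be found in the camera images.
- knob_center (a point): Centre of the loose black knob (44 mm high, 120 g), standing bore down on the bench. z up; x along the white pointer line on its top. 48 mm across x; two upright grip flats, 30 mm apart, face +y and -y: grip along y. Below: D-bore 20 mm deep, 17.4 mm wide, flat on the pointer (+x) side 2.6 mm from the axis, mouth chamfered 1 mm. This point is 22 mm above the underside, 2 mm above the bore's end.
- shaft_tip (a point): Centre of the top end of the upright brass D-shaft on the warmer: 16 mm wide, flat 2 mm from its axis on this point's +x side; z up. Its top 3 mm taper by 1 to 2 mm. It stands 32 mm above the dial's top; the tip is 101 mm above the bench, 93 mm when pressed right down. With the knob fully home the bore's end rests on this tip, so knob_center lies 2 mm above it.
- spindle (a joint): How far the sprung shaft is pressed down, m: 0 is up (at rest), 0.008 is the bottom stop. It starts to move at about 3 N and takes about 10 N at the bottom; it springs back when let go. The knob's weight alone does not press it.
- dial_mark (a point): Red mark on top of the flat aluminium dial (76 mm across, 4 mm thick, top 69 mm above the bench) round the shaft; 34 mm from the shaft's axis, on the side of the shaft's flat. Dial and shaft turn together (friction 0.08 N m) and are not to be turned. The dial does not sink with the shaft; the knob pressed right down clears it by 4 mm.
- warmer: White size warmer fixed to the bench, 200 mm (its x) by 300 mm (its y) by 65 mm high; origin at the centre of its underside. Dial and shaft stand on its top at x -20, y -85 mm in its frame; a round hot plate carrying the pot is at x 0, y +68 mm.
- pot: Steel pot, 104 mm across (two side handles along its y, 172 mm over them) and 75 mm high, standing loose on the hot plate, 73 mm above the bench; origin at the centre of its underside. Leave alone.
- jar: Amber jar with a brass lid, 64 mm across and 85 mm high, standing on the bench; origin at the centre of its underside. Leave alone.
- brush: Flat brush with a green handle, 200 mm long along its x and about 42 mm wide, 20 mm high, lying on the bench; origin at the middle of its underside. Leave alone.
There are look-alikes about, which are no part of the job. Of the things shaped like the part that bears knob_center, the black one is meant.

How it is judged (in metres and radians):
On the way, in this order (a step that is already met when the one before it is completed fails the run):
1. the knob is picked up off the bench (height (world z) of knob_center above 0.05 m), for 0.1 s.
2. the knob is home on the shaft, its flat on the shaft's flat (z of knob_center in the frame of shaft_tip below 0.005 m and horizontal distance between knob_center and shaft_tip below 0.003 m and angle between the x axis of knob_center and the x axis of shaft_tip, either way round below 0.22 rad and angle between knob_center's own z axis and vertical below 0.1 rad), for 0.1 s.
At the end, for the whole second after the job is handed in: Through the last second: bore end within 3 mm of the shaft tip, axes within 3 mm, flats matched to about 12 degrees, knob upright; shaft held down over 6 of its 8 mm, fingers bearing on the knob with over 2 N; dial turned by less than about 15 degrees (all of step 2 and value of joint spindle above 0.006 m and contact force between the fingers and knob above 2 N and distance of dial_mark from where it was at the start of the episode below 0.009 m); the arm keeps its last pose, push and grip.
It fails at once if the dial is turned by more than about 20 degrees (distance of dial_mark from where it was at the start of the episode above 0.012 m).
It fails at once if the pot is moved by more than 30 mm (distance of pot from where it was at the start of the episode above 0.03 m).
It fails at once if the jar is moved by more than 30 mm (distance of jar from where it was at the start of the episode above 0.03 m).
It fails at once if the brush is moved by more than 30 mm (distance of brush from where it was at the start of the episode above 0.03 m).
It also fails if it takes over 38 s, if anything falls off the work surface, if the arm or the gripper's body presses on something with over 40 N, if the wrist force passes 120 N, or if a joint passes its speed limit or range.

## Working session

There is one attempt and no reset: what is moved stays moved. The work goes in short steps, Python scripts to look and compute and a tool call to move; the robot and the scene stay as the last step left them, time stands still between calls to the robot, and variables do not carry over. Pictures are saved under pics/ and viewed, about 8 in all and at most 12, crops included, and the job is handed in when it is done.

Besides the shell and the picture viewer there is one more tool, called after ">>>" in YAML: its name, and indented under it one key for each argument. step_arm: Moves the arm, as the interface text tells. Its arguments: {"type":"object","properties":{"commands":{"type":"array","items":{"type":"array"}},"force":{"type":"number"}},"required":["commands"]}

```bash
mkdir -p pics; python3 - <<'E'
from rig import *
import cv2,numpy as np
s=sense();print(s)
for n in("scene","top"):
    im=grab_frame(n);cv2.imwrite(f"pics/{n}0.png",im);c=camera_model(n)
    print(n,c, -np.array(c["R"]).T@np.array(c["t"]))
E
```

```text
{'clock': 0.0, 'qpos': array([ 1.34561023e+00,  3.53624634e-01,  1.63415039e+00,  2.21189083e-05,
        1.15517376e+00, -2.44324491e-03]), 'qvel': array([ 9.19492962e-04, -9.40505723e-04, -7.05982990e-05,  6.19412274e-04,
       -1.39713412e-03,  1.37016894e-04]), 'joint_efforts': array([ 8.11595019e-04, -6.05266070e+01, -3.42067623e+01,  1.63537861e-04,
        9.59754456e-03, -1.76651815e-05]), 'eef_pos': array([138.03533939, 609.32011584, 403.9692406 ]), 'tcp_rot': array([-3.14023658e+00, -2.35369845e-05,  2.91884084e+00]), 'contact_force': array([0.12520273, 0.10984321, 0.4651565 ]), 'wrist_torque': array([-0.01510947,  0.02118646, -0.03871762]), 'opening': 1.0003062486924408}
scene {'fx': 418.3932216109005, 'fy': 418.3932216109005, 'cx': 314.0653384224135, 'cy': 203.56017052302658, 'R': array([[-0.52534043,  0.85084512, -0.00894515],
       [ 0.63963462,  0.38795541, -0.66359487],
       [-0.56114614, -0.35433484, -0.74803865]]), 't': array([ 369.52234891, -279.84041966, 1305.1388003 ])} [1105.4942484   256.61546997  793.89903778]
top {'fx': 432.17521115518076, 'fy': 432.17521115518076, 'cx': 317.8059547272998, 'cy': 207.4111715756502, 'R': array([[ 0.01508472, -0.99983075, -0.0105317 ],
       [-0.99121146, -0.01356859, -0.1315893 ],
       [ 0.13142413,  0.01242413, -0.99124837]]), 't': array([ -87.36586208,  610.59164031, 1208.42475437])} [ 447.72714476  -94.07983098 1277.27629012]
```

View pics/scene0.png

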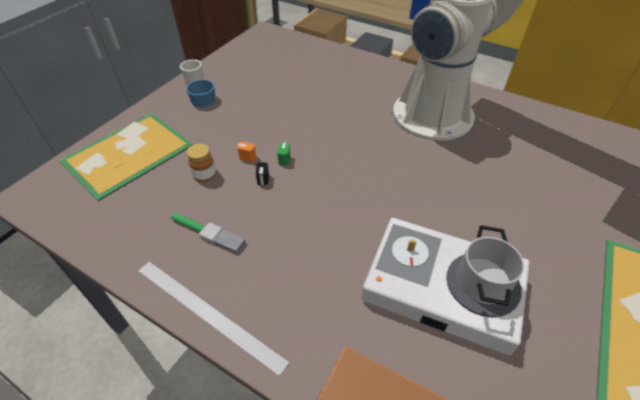

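View pics/top0.png

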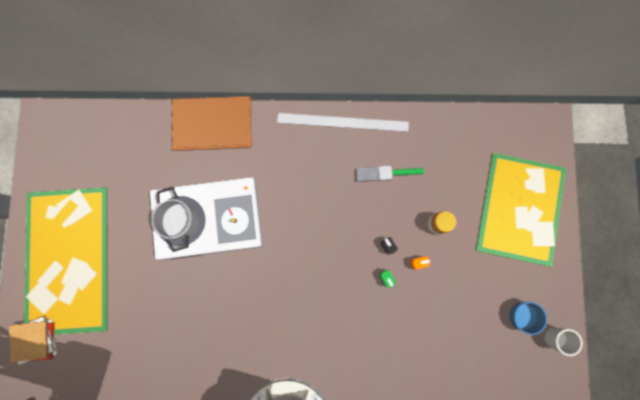

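The scene view shows three knob shapes: black (262,173), orange (247,151) and green (284,153). In the top view they are at (389,245), (421,262) and (388,279). The black one with the white pointer is the one meant. The warmer's dial is at top (235,221), with the red mark up and to its left. I'll confirm with one enlarged crop.

```bash
cat > h.py <<'E'
from rig import *
import cv2,numpy as np
def ray(n,px,z):
    c=camera_model(n);R=np.array(c["R"]);o=-R.T@np.array(c["t"])
    d=R.T@np.array([(px[0]-c["cx"])/c["fx"],(px[1]-c["cy"])/c["fy"],1])
    return o+d*(z-o[2])/d[2]
def blob(mask,x0,y0):
    k,l,st,ce=cv2.connectedComponentsWithStats(mask.astype(np.uint8))
    return [(int(st[i,4]),(ce[i]+[x0,y0]).round(2).tolist(),st[i,:4].tolist()) for i in range(1,k) if st[i,4]>3]
E
python3 - <<'E'
from h import *
t=cv2.imread("pics/top0.png");s=cv2.imread("pics/scene0.png")
f=lambda im,x,y,w,h:cv2.resize(im[y:y+h,x:x+w],(400,300),interpolation=cv2.INTER_CUBIC)
cv2.imwrite("pics/c.png",np.vstack([np.hstack([f(t,369,230,40,30),f(t,215,206,40,30)]),np.hstack([f(s,242,158,40,30),f(s,370,225,80,60)])]))
c=t[230:260,369:409].astype(int);v=c.max(2)
print("black",blob(v<60,369,230)); print("white",blob(c.min(2)>120,369,230))
c=t[200:240,210:260].astype(int);print("red",blob((c[...,2]-c[...,:2].max(2)>50),210,200));print("dial",blob(c.min(2)>175,210,200))
c=s[155:190,245:282].astype(int);print("Swhite",blob(c.min(2)>130,245,155),"Sblack",blob(c.max(2)<55,245,155))
c=s[225:285,370:450].astype(int);print("Sred",blob((c[...,2]-c[...,:2].max(2)>60),370,225))
print(ray("top",(389,245),44),ray("scene",(262,170),44),ray("top",(235,221),101),ray("scene",(411,243),101))
E
```

```text
black [(23, [384.22, 246.87], [13, 12, 6, 10])]
white [(863, [389.41, 243.88], [0, 0, 40, 30])]
red [(14, [230.36, 211.57], [19, 9, 4, 6])]
dial [(278, [213.06, 221.29], [0, 0, 9, 40]), (232, [255.35, 219.68], [37, 0, 13, 40]), (618, [234.62, 220.54], [10, 6, 29, 29])]
Swhite [(20, [260.75, 170.3], [14, 12, 4, 7])] Sblack [(148, [262.9, 173.23], [12, 8, 12, 22])]
Sred [(17, [411.12, 260.82], [40, 33, 3, 7]), (14, [378.5, 278.5], [7, 52, 4, 4])]
[ 506.29210479 -282.50687798   44.        ] [ 514.09258909 -274.5249939    44.        ] [563.02265853 146.97079343 101.        ] [574.68051497 153.75660797 101.        ]
```

View pics/c.png

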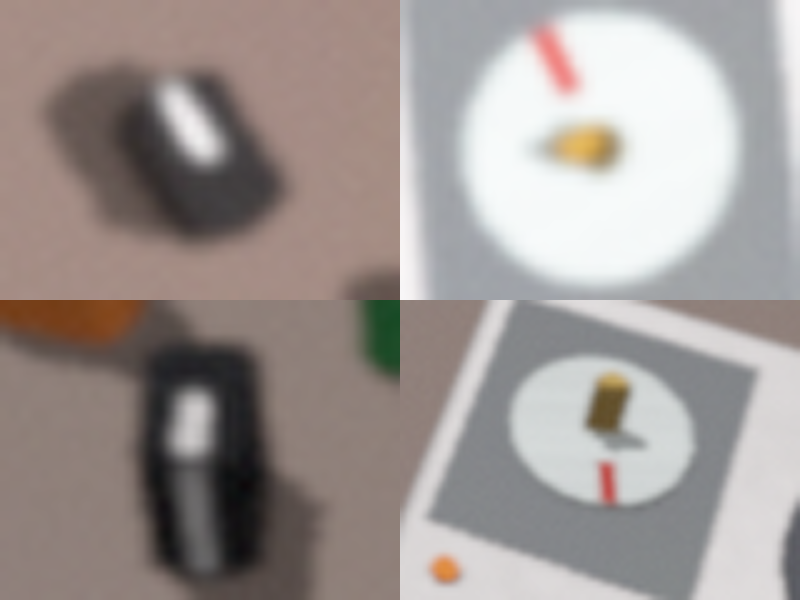

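The crop confirms the black knob at top (389,245). Its pointer runs from (390.5,246) out to (386.2,238), so +x is up-left. The red mark is at (230.4,211.6), and the dial centre is at about (234.8,220.5). Now I'll compute poses.

```bash
python3 - <<'E'
from h import *
t=cv2.imread("pics/top0.png");s=cv2.imread("pics/scene0.png")
def pca(w,x0,y0):
    ys,xs=np.nonzero(w>0);ww=w[ys,xs];p=np.c_[xs+x0,ys+y0].astype(float);m=np.average(p,axis=0,weights=ww)
    C=np.cov(p.T,aweights=ww);e,v=np.linalg.eigh(C);return m,v[:,1]
def rep(name,n,m,d,z):
    a=ray(n,m-4*d,z);b=ray(n,m+4*d,z);v=b-a;print(name,n,m.round(2),ray(n,m,z).round(1),"dir",np.degrees(np.arctan2(v[1],v[0])).round(1),"mod180")
c=t[236:250,382:394].astype(float).min(2);c[:,:2]=0
w=np.clip(c-110,0,None); # pointer
k,l,st,ce=cv2.connectedComponentsWithStats((w>0).astype(np.uint8))
print(st[1:].tolist()); lab=l[int(242-236),388-382]; w=w*(l==lab)
rep("pointer","top",*pca(w,382,236),44)
c=s[160:176,254:268].astype(float).min(2);w=np.clip(c-90,0,None);rep("pointer","scene",*pca(w,254,160),44)
for n,im,(x,y,X,Y) in(("top",t,(224,205,238,219)),("scene",s,(404,250,418,270))):
    c=im[y:Y,x:X].astype(float);w=np.clip(c[...,2]-c[...,:2].max(2)-25,0,None);m,d=pca(w,x,y);rep("mark",n,m,d,69)
# dial ellipses
g=t[200:242,210:260].min(2);cs,_=cv2.findContours(((g>175)).astype(np.uint8),cv2.RETR_EXTERNAL,cv2.CHAIN_APPROX_NONE)
def dial(n,im,x,y,X,Y,th):
    g=im[y:Y,x:X].min(2);cs,_=cv2.findContours((g>th).astype(np.uint8),cv2.RETR_EXTERNAL,cv2.CHAIN_APPROX_NONE)
    for q in cs:
        if 25<len(q) and 100<cv2.contourArea(q)<1500:
            e=cv2.fitEllipse(cv2.convexHull(q));print("dial",n,e,ray(n,np.array(e[0])+[x,y],69).round(1))
dial("top",t,216,203,253,239,175);dial("scene",s,385,230,436,274,165)
# shaft tip: brass in scene top disc, in top view
for n,im,(x,y,X,Y) in(("top",t,(224,214,244,228)),("scene",s,(404,236,420,254))):
    c=im[y:Y,x:X].astype(int);print(n,blob((c[...,2]-c[...,0]>60),x,y),blob((c[...,2]-c[...,0]>60)&(c[...,2]>170),x,y))
E
```

```text
[[2, 0, 10, 11, 64]]
pointer top [387.68 241.33] [ 516.7 -278.8   44. ] dir -162.0 mod180
pointer scene [260.52 168.64] [ 512.  -280.8   44. ] dir 12.5 mod180
mark top [230.11 211.56] [592.7 168.4  69. ] dir -150.9 mod180
mark scene [411.06 261.07] [592.8 167.2  69. ] dir 26.8 mod180
dial top ((18.544937133789062, 17.34027862548828), (28.325511932373047, 29.18471336364746), 53.290374755859375) [568.  154.9  69. ]
dial scene ((24.76387596130371, 20.593032836914062), (28.639713287353516, 37.23052215576172), 106.13745880126953) [569.8 154.6  69. ]
top [(14, [233.14, 220.07], [7, 5, 5, 3])] [(13, [233.0, 220.0], [7, 5, 5, 3])]
scene [(13, [412.0, 241.15], [6, 4, 5, 3])] [(8, [412.0, 240.62], [6, 4, 5, 2])]
```

```bash
python3 - <<'E'
from h import *
for n,a,b in(("top",(390.3,246.),(386.2,237.8)),("scene",(262.,166.8),(261,173.3))):
    A=ray(n,a,44);B=ray(n,b,44);v=B-A;print(n,A.round(1),B.round(1),np.hypot(*v[:2]).round(1),np.degrees(np.arctan2(v[1],v[0])).round(1))
t=cv2.imread("pics/top0.png").astype(float)
c=t[230:258,369:405]
# dark body excluding shadow, pointer filled
for th in(75,85,95):
    m=((c.max(2)<th)).astype(np.uint8);m=cv2.morphologyEx(m,cv2.MORPH_CLOSE,np.ones((5,5)))
    q=max(cv2.findContours(m,0,1)[0],key=cv2.contourArea);q=q+np.array([369,230])
    r=cv2.minAreaRect(q);print(th,r,[ray("top",p,30)[:2].round(0).tolist() for p in cv2.boxPoints(r)],ray("top",r[0],30).round(1))
print(c[16,:,:].max(1))
for p in((233,220),):print(ray("top",p,101))
print(ray("scene",(412,240.6),101))
E
```

```text
top [ 503.5 -286.2   44. ] [ 526.6 -274.7   44. ] 25.8 26.4
scene [ 504.4 -281.7   44. ] [ 525.3 -269.5   44. ] 24.2 30.3
75 ((387.2116394042969, 247.16786193847656), (15.89105224609375, 9.91054916381836), 19.98310661315918) [[495.0, -253.0], [522.0, -263.0], [507.0, -306.0], [480.0, -296.0]] [ 500.7 -279.5   30. ]
85 ((387.00006103515625, 246.00003051757812), (15.55634880065918, 11.31370735168457), 45.0) [[508.0, -252.0], [531.0, -275.0], [500.0, -306.0], [477.0, -283.0]] [ 504.  -278.9   30. ]
95 ((387.1798095703125, 245.3876495361328), (17.38396453857422, 12.61397647857666), 57.9946174621582) [[517.0, -251.0], [537.0, -282.0], [495.0, -308.0], [475.0, -277.0]] [ 505.8 -279.4   30. ]
[167. 166. 164. 165. 163. 157. 140. 120. 103. 101. 101.  96.  82.  65.
  53.  55.  61.  69.  85. 113. 131. 117.  90.  71.  69.  71.  90. 115.
 142. 159. 164. 166. 165. 165. 164. 165.]
[565.69779316 152.57460586 101.        ]
[567.97799133 153.11098083 101.        ]
```

Knob centre is about (504,-284) at yaw about 28°. Shaft is about (568,154) at yaw about 28.5°. Both views agree within 5 mm, and the 34 mm mark radius and 24 mm knob half-width also fit. I'll move over the knob.

>>> step_arm:
  commands:
    - [[-32.6,-46.5,0],0,1]
    - [[-32.6,-46.5,0],0,1]
    - [[-32.6,-46.5,0],0,1]
    - [[-32.6,-46.5,0],0,1]
    - [[-32.6,-46.5,0],0,1]
    - [[-32.6,-46.5,0],0,1]
    - [[-32.6,-46.5,0],0,1]
    - [[-32.6,-46.5,0],0,1]
    - [[-32.6,-46.5,0],0,1]
    - [[-32.6,-46.5,0],0,1]
    - [[-32.6,-46.5,0],0,1]
    - [[-32.6,-46.5,0],0,1]
    - [[-32.6,-46.5,0],0,1]
    - [[-32.6,-46.5,0],0,1]
    - [[-32.6,-46.5,0],0,1]
    - [[-32.6,-46.5,0],0,1]
    - [[-32.6,-46.5,0],0,1]

```text
clock: 2.22
eef_pos: [512.1, -310.1, 403.4]
tcp_rot: [3.141, 0.003, 2.924]
contact_force: [1.0, -0.2, 0.4]
opening: 0.999
```

>>> step_arm:
  commands:
    - [[0,0,5],0.174,1]
    - [[0,0,8],0.174,1]
    - [[0,0,8],0.174,1]
    - [[0,0,8],0.174,1]
    - [[0,0,8],0.174,1]
    - [[0,0,8],0.174,1]
    - [[0,0,8],0.174,1]
    - [[0,0,8],0.174,1]
    - [[0,0,8],0.174,1]
    - [[0,0,8],0.174,1]
    - [[0,0,8],0.174,1]
    - [[0,0,8],0.174,1]
    - [[0,0,8],0.174,1]
    - [[0,0,5],0.174,1]
    - [[0,0,0],0,1]

```text
clock: 4.1
eef_pos: [510.8, -313.7, 287.3]
tcp_rot: [-3.135, 0.004, 0.404]
contact_force: [0.4, -0.4, 0.5]
opening: 1.0
```

>>> step_arm:
  commands:
    - [[2.6,-15,15],-0.043,1]
    - [[2.6,-15,15],-0.042,1]
    - [[0,0,10],0,1]
    - [[0,0,0],0,1]

```text
clock: 4.6
eef_pos: [503.2, -284.2, 247.1]
tcp_rot: [-3.136, 0.002, 0.505]
contact_force: [0.3, 0.6, 0.5]
opening: 0.999
```

```bash
python3 - <<'E'
from h import *
t=grab_frame("top");s=grab_frame("scene")
f=lambda im,x,y,w,h:cv2.resize(im[y:y+h,x:x+w],(400,400),interpolation=cv2.INTER_CUBIC)
cv2.imwrite("pics/d.png",np.hstack([f(t,355,212,70,70),f(s,222,115,80,80)]))
q=sense();print(q["eef_pos"],q["tcp_rot"])
E
```

```text
[ 503.50376718 -284.45916165  247.85573338] [-3.13666047e+00  1.63804326e-03  5.04287149e-01]
```

View pics/d.png

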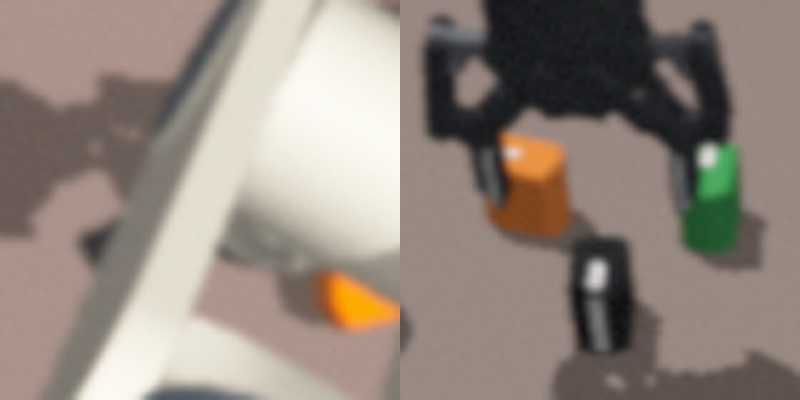

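The scene crop shows the black knob at about (600,295) in the crop, centred between the open fingers. The fingers are at 487 and 690, and the neighbours are clear. I'll descend and grip.

>>> step_arm:
  commands:
    - [[0,0,20],0,1]
    - [[0,0,20],0,1]
    - [[0,0,16],0,1]
    - [[0,0,8],0,1]
    - [[0,0,0],0,1]

```text
clock: 5.32
eef_pos: [505.4, -286.9, 184.8]
tcp_rot: [3.141, -0.002, 0.504]
contact_force: [0.2, 0.5, -0.3]
opening: 1.0
```

>>> step_arm:
  commands:
    - [[0,0,0],0,0.5]
    - [[0,0,0],0,0.2]
    - [[0,0,0],0,0]
    - [[0,0,0],0,0]
    - [[0,0,0],0,0]
    - [[0,0,0],0,0]
  force: 60

```text
clock: 6.08
eef_pos: [505.9, -287.1, 186.5]
tcp_rot: [3.139, -0.003, 0.504]
contact_force: [0.8, -0.2, -0.2]
opening: 0.338
```

>>> step_arm:
  commands:
    - [[0,0,-15],0,0]
    - [[0,0,-35],0,0]
    - [[0,0,-45],0,0]
    - [[0,0,-35],0,0]
    - [[0,0,-15],0,0]
    - [[15,-20,0],0,0]
    - [[31,-41.5,0],0,0]
    - [[31,-41.5,0],0,0]
    - [[31,-41.5,0],0,0]
    - [[31,-41.5,0],0,0]
    - [[31,-41.5,0],0,0]
    - [[31,-41.5,0],0,0]
    - [[31,-41.5,0],0,0]
    - [[15,-20,0],0,0]
    - [[0,0,0],0,0]

```text
clock: 7.95
eef_pos: [561.6, 134.1, 336.4]
tcp_rot: [3.14, 0.001, 0.502]
contact_force: [1.0, -0.2, -1.7]
opening: 0.339
```

```bash
python3 - <<'E'
from h import *
q=sense();print(q["eef_pos"],q["tcp_rot"],q["opening"])
s=grab_frame("scene");cv2.imwrite("pics/s2.png",s)
cv2.imwrite("pics/e.png",cv2.resize(s[120:300,320:540],(770,630))[:600])
E
```

```text
[561.62840907 134.07821799 336.43011131] [3.13978287e+00 5.56158327e-04 5.01996548e-01] 0.3385511213817038
```

View pics/e.png

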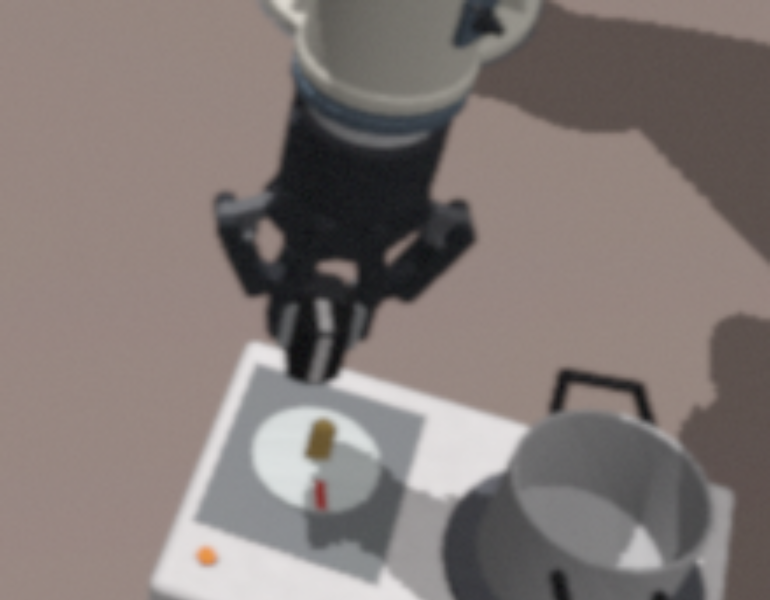

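The knob is held with its pointer facing the camera. The pointer's kink at the top edge is at scene (413.1,215.1), and its bottom end is at (410.9,227.1). The shaft tip is at about (412,240.6). I'll work out offsets in this same camera.

```bash
python3 - <<'E'
from h import *
s=cv2.imread("pics/s2.png").astype(float)
print(s[200:232,404:420].mean(2).round(0).astype(int))
print("shaft");c=s[236:256,404:420];print((c[...,2]-c[...,0]).astype(int));print(c[...,2].astype(int))
E
```

```text
[[ 27  27  30  30  33  34  37  38  39  38  41  40  41  57  85  96]
 [ 28  27  30  34  35  40  37  41  38  39  36  38  38  43  59  64]
 [ 30  32  33  37  38  40  38  37  39  36  38  39  40  39  39  42]
 [ 29  29  29  35  32  34  35  41  40  39  41  38  37  40  35  37]
 [ 25  26  28  28  30  32  42  48  44  42  40  40  41  40  37  29]
 [ 30  21  26  24  26  41  72  92  87  75  49  37  35  39  34  29]
 [ 47  33  26  24  26  54 101 131 134 115  72  39  29  33  36  29]
 [ 76  46  25  22  22  49 100 136 145 128  86  42  22  26  27  26]
 [ 77  44  23  23  25  46  91 131 144 130  89  43  24  21  21  25]
 [ 66  36  22  24  26  39  82 126 142 132  93  44  25  26  22  24]
 [ 58  31  28  20  22  39  80 123 144 136 104  56  27  24  25  24]
 [ 50  29  23  28  22  36  71 119 146 146 118  64  24  24  21  30]
 [ 44  23  21  24  26  24  66 119 147 147 122  69  30  25  23  31]
 [ 36  20  22  22  29  26  58 108 139 142 120  72  36  23  26  36]
 [ 32  17  25  24  23  28  46  82 109 115  99  62  34  26  28  37]
 [ 25  19  20  18  24  25  39  53  73  77  66  44  30  22  22  40]
 [ 23  17  17  13  22  20  3
[... 2712 characters left out ...]
 107 117 154 191 207 211 214]
 [217 215 206 178 132 105 104 105 105 104 115 139 163 172 179 192]
 [217 214 202 169 126 104 105 103 104 106 115 132 144 149 150 160]
 [217 214 194 153 115 107 106 105 106 108 120 137 145 146 147 148]
 [218 212 190 140 109 105 105 104 105 109 124 139 145 146 146 146]
 [218 214 194 155 128 114 110 110 111 115 131 143 147 145 146 146]
 [220 217 208 192 172 142 130 129 127 131 138 145 148 147 148 147]
 [219 218 217 211 197 174 157 145 143 143 145 146 148 148 148 147]
 [220 220 219 218 214 206 187 157 146 148 148 148 147 149 148 149]
 [221 220 220 218 216 206 188 160 148 148 149 147 149 146 147 148]
 [220 220 219 216 202 181 164 152 149 149 148 148 149 147 148 147]]
```

```bash
python3 - <<'E'
from h import *
q=np.array([561.63,134.08]);a=.502;X=np.array([np.cos(a),np.sin(a)]);Y=np.array([np.sin(a),-np.cos(a)])
K=lambda n,px,z,r,tag:print(tag,(ray(n,px,z)[:2]-r*X).round(1),"rel TCP tool x,y",((ray(n,px,z)[:2]-r*X-q)@np.c_[X,Y]).round(1))
K("scene",(412.8,215.0),194,23.5,"knob top edge");K("scene",(409.6,228.7),150,24,"knob bottom edge");K("scene",(411.2,222),172,24,"knob mid (lateral)")
K("scene",(411.5,204.7),194,0,"knob pointer inner end")
K("scene",(410.1,250.3),69,2,"shaft foot");K("scene",(412.0,240.6),101,-2.5,"tip top face")
v=np.array([592.75,167.8])-[569,154.8];print(np.arctan2(v[1],v[0]))
E
```

```text
knob top edge [563.6 133.7] rel TCP tool x,y [1.5 1.3]
knob bottom edge [560.6 133.6] rel TCP tool x,y [-1.1 -0.1]
knob mid (lateral) [561.9 133.6] rel TCP tool x,y [-0.   0.5]
knob pointer inner end [561.6 132.8] rel TCP tool x,y [-0.6  1.1]
shaft foot [567.  153.9] rel TCP tool x,y [ 14.3 -14.8]
tip top face [570.2 154.3] rel TCP tool x,y [ 17.2 -13.6]
0.500820559964483
```

>>> step_arm:
  commands:
    - [[8,-7.3,0],0,0]
    - [[8,-7.3,5],0,0]
    - [[0,0,15],0,0]
    - [[0,0,14],0,0]
    - [[0,0,6],0,0]
    - [[0,0,0],0,0]

```text
clock: 8.75
eef_pos: [568.3, 151.6, 291.9]
tcp_rot: [3.14, 0.004, 0.498]
contact_force: [1.0, 0.4, -1.0]
opening: 0.341
```

```bash
python3 - <<'E'
from h import *
q=sense();print(q["eef_pos"],q["tcp_rot"],q["opening"],q["contact_force"])
s=grab_frame("scene");cv2.imwrite("pics/s3.png",s)
t=grab_frame("top")
cv2.imwrite("pics/f.png",np.hstack([cv2.resize(s[210:270,380:440],(500,500),interpolation=2),cv2.resize(t[190:250,205:241],(300,500),interpolation=2)]))
E
```

```text
[568.25350909 151.62754915 291.91270589] [3.13998549 0.00449998 0.49783464] 0.3408011837158608 [ 1.03065674  0.39603052 -0.97376669]
```

View pics/f.png

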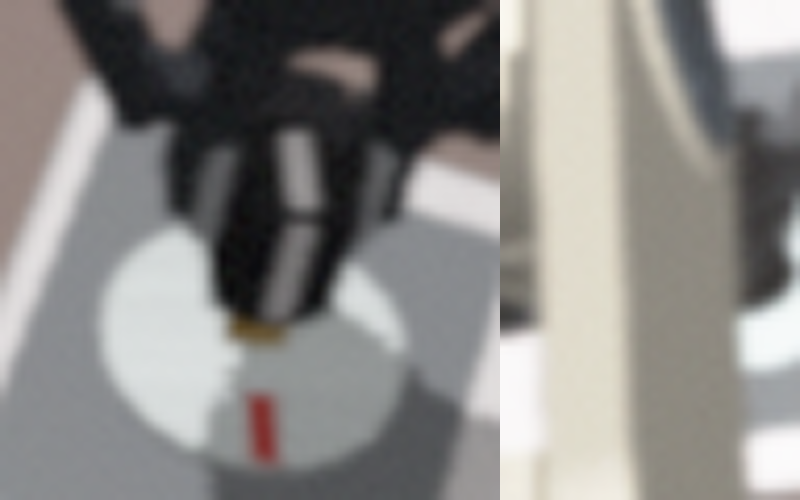

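The knob hangs right over the shaft. Its front-bottom pointer end is at about (413.2,248.2), the shaft foot is visible at about (410.8,250.6), and the pointer lines up with the red mark. I'll measure the remaining offset.

```bash
python3 - <<'E'
from h import *
s=cv2.imread("pics/s3.png").astype(float)
print(s[224:256,404:426].mean(2).round(0).astype(int))
c=s[244:254];print((c[:,402:422,2]-c[:,402:422,0]).astype(int))
q=np.array([568.25,151.63]);a=.498;X=np.array([np.cos(a),np.sin(a)]);Y=np.array([np.sin(a),-np.cos(a)])
K=lambda n,px,z,r,tag:print(tag,(ray(n,px,z)[:2]-r*X).round(1),"rel TCP tool",((ray(n,px,z)[:2]-r*X-q)@np.c_[X,Y]).round(1))
K("scene",(413.2,248.2),105.5,24,"bot");K("scene",(415.8,235.8),149.5,23.5,"topedge");K("scene",(410.6,250.5),69,2,"foot")
E
```

```text
[[ 30  25  26  27  26  29  28  27  24  28  34  38  38  38  35  38  36  37
   31  34  30  25]
 [ 29  31  28  27  28  22  23  24  24  47  67  76  70  54  36  35  37  36
   33  31  30  25]
 [ 30  31  32  36  31  27  24  25  39  77 113 129 115  78  45  34  36  36
   30  30  37  37]
 [ 31  43  54  53  44  33  23  26  41  83 124 141 128  89  48  26  31  31
   24  36  53  61]
 [ 48  69  82  80  56  34  26  27  40  80 124 142 134 100  51  28  28  24
   22  36  64  83]
 [ 57  79  90  82  54  31  26  24  33  74 121 143 138 108  57  26  20  21
   27  38  66  89]
 [ 66  87  91  75  45  25  23  23  29  69 117 144 143 115  63  27  23  25
   21  40  71  92]
 [ 75  88  88  68  40  24  18  23  24  66 113 145 144 121  69  28  25  22
   27  45  74  91]
 [ 80  90  85  62  36  18  20  23  29  58 110 142 147 123  74  33  22  25
   33  58  81  88]
 [ 83  91  81  52  27  19  23  27  26  53 101 134 145 128  83  41  20  22
   36  60  83  83]
 [ 85  91  74  42  20  19  21  24  26  43  85 122 133 119  79  41  28  26
   35  62  82  79]
 [ 88  86  67  36  17  18  20  25  24  34  52  78  87  78  52  32  24  24
   
[... 1939 characters left out ...]

 [-4 -4 -4 -4 -2 -1  0  3 -3  0  1  2  1  0  1 -2  0 -4 -4 -4]
 [-4 -4 -4 -4 -1 -2  0 -3 -1  1  0  1  1  1 -1 -3 -2 -3 -4 -4]
 [-4 -4 -4 -3 -1  5 12 11  4  1  2  2  2  1 -2 -4 -3 -3 -4 -4]
 [-4 -4 -4 -2  1 14 32 33 22 14  9  8  6  1 -3 -3 -3 -4 -4 -3]
 [-4 -5 -4 -3  1 19 48 51 49 45 38 28 15  2 -3 -4 -3 -4 -3 -3]
 [-4 -4 -3 -4  1 14 27 35 41 43 41 30 12  0 -3 -3 -3 -4 -4 -4]
 [-3 -4 -4 -3 -2  3  5 10 17 18 18 13  6 -2 -3 -3 -4 -4 -2 -3]
 [-4 -4 -3 -4 -3 -3 -1 -2  0  2  1  1 -2 -4 -4 -3 -4 -3 -4 -4]
 [-3 -4 -4 -3 -3 -4 -4 -4 -4 -3 -4 -3 -3 -4 -4 -5 -2 -4 -4 -4]]
bot [566.7 151.8] rel TCP tool [-1.3 -0.9]
topedge [570.5 150.9] rel TCP tool [1.6 1.8]
foot [566.9 155. ] rel TCP tool [ 0.5 -3.6]
```

>>> step_arm:
  commands:
    - [[1.4,-2.8,0],0,0]
    - [[0,0,0],0,0]
    - [[0,0,2],0,0]
    - [[0,0,2],0,0]
    - [[0,0,2],0,0]
    - [[0,0,0],0,0]

```text
clock: 9.6
eef_pos: [568.8, 155.2, 287.6]
tcp_rot: [3.139, 0.001, 0.498]
contact_force: [0.1, -0.2, -1.3]
opening: 0.341
```

>>> step_arm:
  commands:
    - [[-0.3,0.3,2],0,0]
    - [[0,0,2],0,0]
    - [[0,0,2],0,0]
    - [[0,0,1],0,0]

```text
clock: 10.1
eef_pos: [568.5, 154.8, 280.0]
tcp_rot: [3.139, 0.002, 0.498]
contact_force: [-0.3, 0.5, -2.0]
opening: 0.339
```

No resistance 6 mm past the tip height, so the shaft is inside the bore. I'll go on.

>>> step_arm:
  commands:
    - [[0,0,3],0,0]
    - [[0,0,3],0,0]
    - [[0,0,2],0,0]
    - [[0,0,2],0,0]
    - [[0,0,0],0,0]

```text
clock: 10.72
eef_pos: [568.4, 154.7, 269.1]
tcp_rot: [3.139, 0.002, 0.498]
contact_force: [-0.8, -0.6, -1.8]
opening: 0.339
```

>>> step_arm:
  commands:
    - [[0,0,1.5],0,0]
    - [[0,0,1.5],0,0]
    - [[0,0,1],0,0]
    - [[0,0,0],0,0]
  force: 80

```text
clock: 11.22
eef_pos: [568.5, 154.8, 265.6]
tcp_rot: [3.14, 0.002, 0.498]
contact_force: [-2.4, 0.3, 2.7]
opening: 0.337
```

Seated: vertical force changed from -1.8 to +2.7 N at z about 266, as predicted. Now I'll press.

>>> step_arm:
  commands:
    - [[0,0,2],0,0]
    - [[0,0,2],0,0]
    - [[0,0,2],0,0]
    - [[0,0,0],0,0]

```text
clock: 11.72
eef_pos: [568.5, 154.7, 260.1]
tcp_rot: [3.139, 0.001, 0.498]
contact_force: [-3.7, -1.1, 7.1]
opening: 0.339
```

>>> step_arm:
  commands:
    - [[0,0,2],0,0]
    - [[0,0,1.5],0,0]
    - [[0,0,1.5],0,0]
    - [[0,0,1],0,0]

```text
clock: 12.22
eef_pos: [568.5, 154.8, 259.2]
tcp_rot: [3.139, 0.001, 0.498]
contact_force: [-5.9, -2.0, 12.2]
opening: 0.332
```

>>> step_arm:
  commands:
    - [[0,0,2],0,0]
    - [[0,0,1.5],0,0]
    - [[0,0,1.5],0,0]
    - [[0,0,1.5],0,0]

```text
clock: 12.72
eef_pos: [568.5, 154.8, 259.1]
tcp_rot: [3.139, 0.0, 0.498]
contact_force: [-7.3, -1.3, 20.8]
opening: 0.333
```

```bash
python3 - <<'E'
from h import *
q=sense();print(q["eef_pos"],q["tcp_rot"],q["opening"],q["contact_force"])
s=grab_frame("scene");cv2.imwrite("pics/s4.png",s)
cv2.imwrite("pics/g.png",cv2.resize(s[210:270,380:440],(600,600),interpolation=2))
c=s[250:272,404:420].astype(float);w=np.clip(c[...,2]-c[...,:2].max(2)-25,0,None);yy,xx=np.mgrid[250:272,404:420]
print("mark",(w*xx).sum()/w.sum(),(w*yy).sum()/w.sum())
E
```

```text
[568.49948022 154.76714592 259.09654272] [3.13918138e+00 1.41738068e-04 4.97876450e-01] 0.33315792268822036 [-7.28085062 -1.29279141 20.76050985]
mark 411.1061151079137 261.85791366906477
```

View pics/g.png

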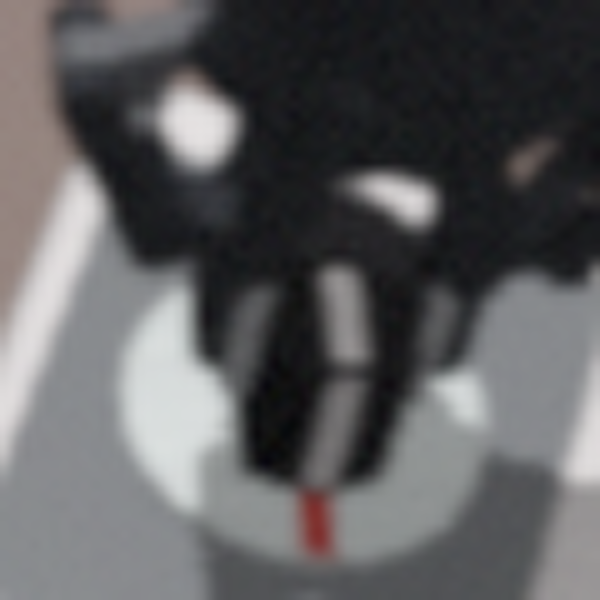

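The crop shows the knob pressed down over the shaft with its pointer (bottom end at about (412.5,258.2)) in line with the red mark. The mark's column is unchanged at 411.1, and its row shift comes from the knob covering its inner end. z stopped at 259.1 while force rose from 12 to 21 N, so the shaft is on its bottom stop. A quick height check, then I hand in.

```bash
python3 - <<'E'
from h import *
X=np.array([np.cos(.498),np.sin(.498)])
for z in(73,81):print(z,(ray("scene",(412.5,258.2),z)[:2]-24*X).round(1))
q=sense();print(q["contact_force"],q["opening"],q["clock"])
if q["contact_force"][2]>12: sign_off();print("signed")
E
```

```text
73 [566.5 156. ]
81 [572.2 157. ]
[-7.76090351 -2.34870925 20.62867481] 0.3357841549638641 12.775
the job is handed in; nothing more can be done
signed
```

I handed the job in at 12.8 s, with the arm still holding the black knob pressed down on the D-shaft. No verdict is reported, so what follows is from my own checks.

I gripped the knob by its flats, turned its pointer to match the red mark (yaw about 0.50 rad) and slid it onto the shaft. The first vertical push-back came at the predicted home height. I then pressed it about 8 mm further.

**Last checks**
- **Shaft bottomed:** the height stopped at 259.1 mm while the push rose from 12 to 21 N, which means the shaft is on its stop.
- **Grip:** I had set it to 80 N, and the opening stayed steady at about 0.335.
- **Pointer and dial:** the pointer lines up with the red mark. The mark's column is unchanged at 411.1, so the dial has not visibly turned. Its row moved by 0.8 px, probably because the knob now covers its inner end.
- **Knob height:** with the underside taken at 73 mm (pressed down), the camera puts the knob's axis within about 2.4 mm of the arm's position. At 81 mm (not pressed) it would be about 4.4 mm off. This supports "pressed down", but only at the limit of the camera's accuracy.
- **Side force:** about 8 N remained on the wrist at the end, so the knob may be pressing slightly sideways on the shaft.
- **Pot, jar and brush:** the arm stayed clear of all three. I did not measure their positions again at the end.

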